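# Find the jar that has lost its seal with a sprung-pin gauge

## Robot

A 6-joint arm with a two-finger parallel gripper is mounted at the origin on a cart in front of the work surface, level with it; the furniture and walls round the work are solid. World frame = base frame: x ahead of the robot, y to its left, z up, the work surface at z = 0. Lengths are in m, angles in rad, forces in N, time in s.
With the tool pointing down it reaches from about 0.3 to 0.875 m from the base axis. Payload 6.4 kg.
Tool frame: the origin (TCP) lies at the centre of the arm's flange, where the gripper is bolted on; the fingertips stand 173 mm ahead of it and the grasp point (between the pads) lies 155 mm ahead of it; z points along the fingers, y is the direction in which the jaws open and shut (so a half turn about z gives the same grasp; the last joint's range is limited). The gripper opens to 85 mm and grips with 20 to 120 N. Pads are 22 mm wide; open, the fingers measure 114 mm over their backs; the gripper's body (76 mm by 85 mm) begins 54 mm behind the grasp point. The pads swing forward as they close: fully open they stand 13 mm farther back than shut.
Start: joints at [1.13, 0.181, 1.607, -0, 1.354, -0.206], TCP at [0.134, 0.559, 0.405] pointing down, gripper open.
Joint ranges: [-2.99, 2.99], [-0.89, 2.07], [0.3, 2.58], [-1.14, 4.28], [0, 2.63], [-3.12, 3.12]. Speed limits (rad/s): [2.57, 2.57, 3.01, 3.14, 3.14, 3.14].

## Interface

Orientations are given as a unit quaternion [w, x, y, z].
In Python, from plant import manip gives the robot as it stands.
- The arm moves only by the tool drive_tool, never from a script. Its argument "deltas" is a list of rows, each a list of 3 entries, a list of its own where there are three numbers: the opening in per cent of the stroke, from 0 (shut) to 100 (fully open), then the shift along the world's x, y, z in mm, then the turn, a rotation vector about the world's x, y, z in rad. A call has 1 to 10 rows; each row is the pose to reach, as a shift and turn from the pose commanded when the call began; what a row does not reach only later rows make up. A row lasts 1/10 s, in which the tool goes at most 50 mm and 8.59 degrees, less where a joint would pass 70% of its speed; a pose out of reach is approached as far as the arm can. A call with a gripper value outside its range is refused whole. The fingers move at their own pace and stop on an object; the grip force is fixed at half the most. Time passes only in rows, so rows that repeat a pose let the fingers close. It gives the time, the measured TCP pose, the force and the opening at its end, in the units of the state.
- manip.get_obs(): the state, without advancing time (a new reading comes with each control period).
- manip.read_camera(name): name is "side" or "top" or "wrist"; returns a dict with "img" (400x640x3 uint8, red, green, blue), "depth" (400x640 float32, m along the optical axis (not along the pixel's ray), 0 where there is no reading), "fovy" (degrees; the focal length in pixels is half the picture's height over the tangent of half this angle, whatever the lens; pixels are square), "cx", "cy" (the principal point, pixels), "k1" (the pictures are not rectified: a ray, as slopes to the right and down, at radius r is drawn at 1 + k1 r^2 times it, then the intrinsics apply), "pose" (4x4, takes a point from camera to world coordinates). Camera axes: x right, y up, looking along -z (the intrinsics and any distortion apply to the point x, -y, -z); pixel columns grow to the right and rows downward; lengths in m; the calibration is good to about 2 mm. A picture is of the moment at which its call begins.
- manip.sign_off(): hands the job in, once; it reports no verdict.
Trained networks look in the newest picture that a camera, given by its name, has taken for a name from the list of things; names that differ only in an ending like _2 or _b are one class to them, and where a whole thing is asked for, a point or a joint stands for the part that bears it (a point fixed in the world has none). Each returns a list of dicts, best first, with "confidence" (0 to 1); they miss things now and then, are a little off and sometimes report something else, mostly with a low value. They report only what shows in the picture. A call takes as long as a camera call. They do not tell look-alikes from the thing itself.
- manip.cut_out(camera, name): "mask" (400x640 bool, what is visible of it) and "location" ([column, row] in pixels, amid what is visible of it).
The state is a dict: "t": time; "joints": joint angles; "dq": joint speeds; "joint_torque": joint torques, N m; "tcp_pos": TCP position; "orientation": TCP orientation; "wrist_force": force on the tool from outside, world axes, zero at the start; "moment": the same for the moment, N m; "width": finger opening in m.
Only numpy, scipy, OpenCV 4.12 (cv2) and the standard library are available. Lean on these libraries where they do the work, as an engineer would, in place of code of your own. Each camera call takes 0.05 s, during which the arm holds its last target.

## Task

One of the two preserve jars has lost its seal, so the centre of its lid gives way: press the sprung-pin gauge upright onto the middle of the lids, gently but until its foot bears flush on the lid's rim, pause and read how far the pin was pushed back (under 5 mm means unsealed, over 5 mm sealed), and go on until you have actually read the unsealed one. Then stand the gauge upright back in its stand, and after that put the unsealed jar upright in the blue tray. Leave the sealed jar standing where it is and the mug, milk pot and sachet alone.

Things in the scene. Friction and masses are not known exactly. Their poses are not given: they have to be found in the camera images.
- gauge_grip (a point): middle of the gauge's black round ribbed handle, the place to grip it. The gauge stands upright in its stand; handle 28 mm across, from 32 mm below to 33 mm above this point; below the handle a 22 mm barrel with a red tab in a slot; mass about 0.15 kg. z axis is the gauge's long axis, up.
- gauge_foot (a point): centre of the flat underside of the gauge's foot (a disc 32 mm across with a firm rubber sole that yields 0.05 mm per N), 85 mm below gauge_grip on the gauge's axis. The steel pin, 6 mm across, stands out 8 mm below this face.
- gauge_pin (a joint): how far the pin is pushed back into the gauge (m): 0 = 8 mm showing, 0.008 = level with the foot; spring about 0.9 N per mm; the red tab rises as much. Foot flush: about 0.007 on a sealed lid (pin force 6 N), 0.0025 to 0.003 on an unsealed one (2.5 N). On top of that the foot should bear on the rim: 8 to 12 N in all is right, 25 N dents the lid.
- jar_a_mid (a point): jar A: centre of a preserve jar (either jar may be the unsealed one), 35 mm above its underside. The jar is upright, round, 56 mm across from base to lid, 62 to 70 mm tall with its lid, about 0.2 kg, amber glass with a pale band and a brass-coloured metal lid. z axis up, turn about z means nothing.
- jar_a_axis (a point): jar A: point on that jar's upright axis, fixed 70 mm above its underside. The lid's flat top lies 0 to 8 mm below this point, for the lids are screwed on more or less far: feel for it. The lid's rigid flat rim runs from 10 mm to 28 mm radius; inside it lies the level, springy centre disc (20 mm across, small steel dot in the middle). A sealed centre is stiff (about 6 N per mm), an unsealed one gives (about 0.45 N per mm).
- jar_b_mid (a point): jar B: centre of a preserve jar (either jar may be the unsealed one), 35 mm above its underside. The jar is upright, round, 56 mm across from base to lid, 62 to 70 mm tall with its lid, about 0.2 kg, amber glass with a pale band and a brass-coloured metal lid. z axis up, turn about z means nothing.
- jar_b_axis (a point): jar B: point on that jar's upright axis, fixed 70 mm above its underside. The lid's flat top lies 0 to 8 mm below this point, for the lids are screwed on more or less far: feel for it. The lid's rigid flat rim runs from 10 mm to 28 mm radius; inside it lies the level, springy centre disc (20 mm across, small steel dot in the middle). A sealed centre is stiff (about 6 N per mm), an unsealed one gives (about 0.45 N per mm).
- stand_seat (a point): centre of the ledge on which the gauge's foot rests in its stand, 14 mm above the worktop. The stand is a grey cup fixed to the worktop: 53 mm outside, 39 mm bore, rim 12 mm above the ledge, with a pit for the pin in the middle, so that the pin is not pressed; its base is 68 mm across.
- tray_in (a point): centre of the floor of the blue tray, 4 mm or so above the worktop. The tray is fixed, square with the room, 100 mm by 100 mm outside, walls 4 mm thick and 16 mm high.
- mug_mid (a point): the floral mug standing by, 69 mm across and 118 mm tall: middle, half-way up. Leave alone.
- milk_pot_mid (a point): the small white milk portion pot, 39 mm across and 21 mm tall: middle. Leave alone.
- sachet_mid (a point): the brown coffee sachet lying flat, 40 by 66 by 9 mm: middle. Leave alone.
Not all that is in view belongs to the job. There is more than one size of the part that bears gauge_grip; the job needs the middle-sized.

How it is judged:
By the outcome, as a careful person would: the job done as asked, in the order asked, and still so for the second after the job is handed in, with the robot touching nothing.
It also fails if it takes over 64 s, if anything falls off the work surface, if the arm or the gripper's body presses on something with over 40 N, if the wrist force passes 120 N, or if a joint passes its speed limit or range.

## Working session

There is one attempt and no reset: what is moved stays moved. The work goes in short steps, Python scripts to look and compute and a tool call to move; the robot and the scene stay as the last step left them, time stands still between calls to the robot, and variables do not carry over. Pictures are saved under pics/ and viewed, and the job is handed in when it is done.

Besides the shell and the picture viewer there is one more tool, called after "Emit:" as name(argument=value, ...), one argument or row to a line, values as JSON. drive_tool: Moves the arm, as the interface text tells. Its arguments: {"type":"object","properties":{"deltas":{"type":"array"}},"required":["deltas"]}

```bash
ls; mkdir -p pics; cat > h.py <<'E'
import numpy as np, cv2
from plant import manip
def snap(cam,fn):
    d=manip.read_camera(cam); cv2.imwrite('pics/'+fn,cv2.cvtColor(d['img'],cv2.COLOR_RGB2BGR))
    np.savez('pics/'+fn+'.npz',**d); return d
def f(d): return 200/np.tan(np.radians(float(d['fovy']))/2)
def ray(d,u,v):
    F=f(d); K=np.array([[F,0,float(d['cx'])],[0,F,float(d['cy'])],[0,0,1]])
    p=cv2.undistortPointsIter(np.array([[[u,v]]],float),K,np.array([float(d['k1']),0,0,0]),None,None,(3,50,1e-9))[0,0]
    return np.array([p[0],-p[1],-1.])
def world(d,u,v,z=None):
    T=np.array(d['pose']); r=ray(d,u,v)
    if z is None:
        return T[:3,:3]@(r*float(d['depth'][int(round(v)),int(round(u))]))+T[:3,3]
    w=T[:3,:3]@r; s=(z-T[2,3])/w[2]; return T[:3,3]+s*w
def cloud(d,mask):
    v,u=np.nonzero(mask&(d['depth']>0)); F=f(d);K=np.array([[F,0,float(d['cx'])],[0,F,float(d['cy'])],[0,0,1]])
    p=cv2.undistortPointsIter(np.stack([u,v],1)[:,None].astype(float),K,np.array([float(d['k1']),0,0,0]),None,None,(3,50,1e-9))[:,0]
    z=d['depth'][v,u]; P=np.stack([p[:,0]*z,-p[:,1]*z,-z],1); T=np.array(d['pose'])
    return P@T[:3,:3].T+T[:3,3],u,v
E
python3 - <<'E'
from h import *
print(manip.get_obs())
for c in ['side','top','wrist']:
    d=snap(c,c+'0.png'); print(c,d['fovy'],d['cx'],d['cy'],d['k1'],np.round(d['pose'],3).tolist())
    for n in ['gauge_grip','jar_a_mid','mug_mid','milk_pot_mid','sachet_mid','gauge_foot','stand_seat','tray_in']:
        try:
            for r in manip.cut_out(c,n): 
                l=r['location'];print(c,n,round(r['confidence'],2),np.round(l),r['mask'].sum(),np.round(world(d,*l),3))
        except Exception as e: print(n,e)
print(manip.get_obs()['t'])
E
```

```text
pics
{'t': 0.0, 'joints': array([ 1.12968976e+00,  1.81533289e-01,  1.60801479e+00, -1.61863265e-05,
        1.35382651e+00, -2.06297697e-01]), 'dq': array([-0.00133028,  0.00058798,  0.00100687, -0.00104629,  0.00060405,
        0.0001444 ]), 'joint_torque': array([-4.05310857e-05, -4.44869184e+01, -3.51339555e+01, -2.80816130e-04,
        8.75629135e-03,  1.24048483e-05]), 'tcp_pos': array([0.13364766, 0.55898339, 0.40378497]), 'orientation': array([-2.75906705e-04,  1.17133123e-01,  9.93115823e-01, -8.47209389e-04]), 'wrist_force': array([ 0.85763973, -0.23150984, -0.08581472]), 'moment': array([ 0.01259546,  0.03715581, -0.04019293]), 'width': 0.08532156999920175}
side 42.920510597356746 320.31052039095295 200.4521108194896 -0.010772991822805772 [[-1.0, -0.008, -0.015, 0.516], [-0.01, -0.393, 0.92, 0.955], [-0.013, 0.92, 0.393, 0.537], [0.0, 0.0, 0.0, 1.0]]
side gauge_grip 0.97 [327. 167.] 879 [ 0.517 -0.263  0.109]
side gauge_grip 0.9 [341. 185.] 473 [ 0.485 -0.173  0.096]
side gauge_grip 0.82 [381. 198.] 295 [ 0.39  -0.157  0.066]
side gauge_grip 0.28 [250. 225.] 1772 [ 0.681 -
[... 1276 characters left out ...]
0.87 [254. 161.] 305 [0.675 0.156 0.011]
top gauge_foot 0.95 [431. 210.] 633 [ 0.516 -0.265  0.158]
top gauge_foot 0.52 [390. 229.] 221 [ 0.477 -0.179  0.13 ]
top gauge_foot 0.51 [383. 268.] 113 [ 0.392 -0.163  0.096]
top gauge_foot 0.17 [289. 212.] 496 [0.529 0.055 0.067]
top stand_seat 0.68 [381. 234.] 328 [ 0.478 -0.173  0.019]
top stand_seat 0.59 [288. 211.] 525 [0.531 0.056 0.065]
top tray_in 0.77 [237. 232.] 1565 [0.486 0.197 0.005]
top tray_in 0.39 [332. 154.] 790 [ 0.66  -0.052  0.111]
wrist 60.82044304481806 316.1998330518303 199.75786046646857 -0.02091496168843893 [[0.233, -0.919, -0.319, 0.05], [0.972, 0.22, 0.077, 0.579], [-0.001, -0.328, 0.945, 0.374], [0.0, 0.0, 0.0, 1.0]]
1.35
```

View pictures.

```bash
python3 - <<'E'
import cv2
a=cv2.imread('pics/side0.png');b=cv2.imread('pics/top0.png')
cv2.imwrite('pics/side0z.png',cv2.resize(a[130:340,200:420],None,fx=2.7,fy=2.7,interpolation=cv2.INTER_CUBIC))
cv2.imwrite('pics/top0z.png',cv2.resize(b[120:300,200:460],None,fx=3,fy=3,interpolation=cv2.INTER_CUBIC))
E
```

```text
(no output)
```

View pics/side0.png

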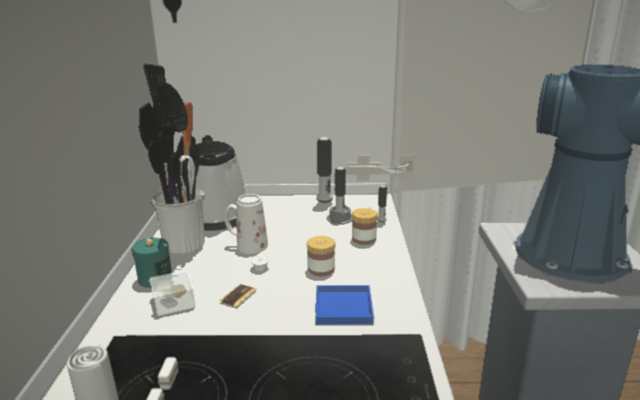

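View pics/side0z.png

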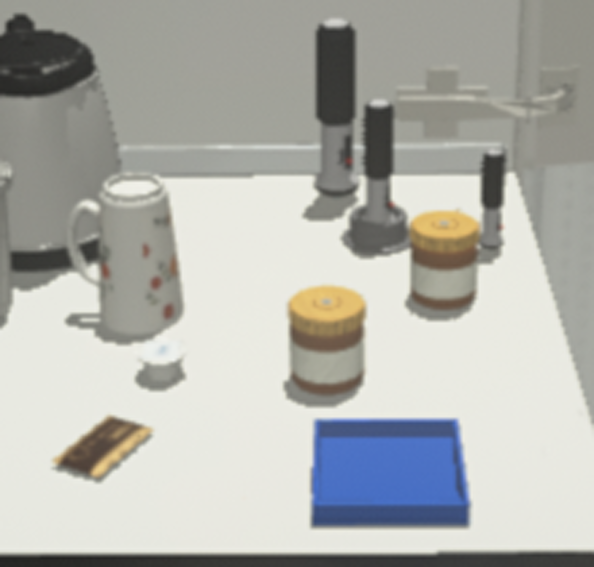

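View pics/top0z.png

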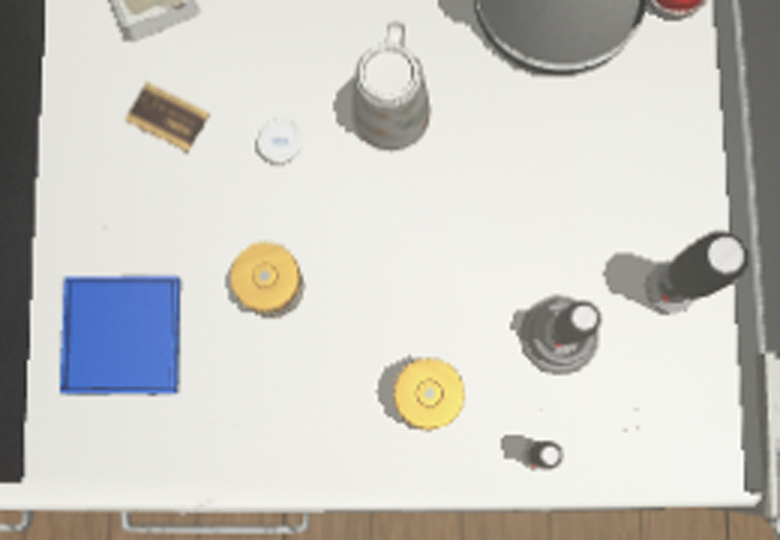

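```bash
cat > loc.py <<'E'
from h import *
def load(n):
    return dict(np.load('pics/'+n+'.png.npz'))
def lid(d,box):
    hsv=cv2.cvtColor(d['img'],cv2.COLOR_RGB2HSV); m=np.zeros(hsv.shape[:2],bool); x0,y0,x1,y1=box
    m[y0:y1,x0:x1]=True; m&=(hsv[...,1]>100)&(hsv[...,2]>120)&(hsv[...,0]>12)&(hsv[...,0]<35)
    P,u,v=cloud(d,m); return P
if __name__=='__main__':
    for n,bx in [('top0',{'A':(320,230,365,275),'B':(265,190,312,235)}),('side0',{'A':(340,195,390,250),'B':(295,225,345,280)})]:
        d=load(n)
        for k,b in bx.items():
            P=lid(d,b); z=np.percentile(P[:,2],90); Q=P[P[:,2]>z-.004]
            c=cv2.minEnclosingCircle(Q[:,:2].astype(np.float32)*1000)
            print(n,k,len(Q),'ztop',np.round(np.percentile(P[:,2],[50,80,95]),4),'mean',Q.mean(0).round(4),'circ',np.round(c[0],1),round(c[1],1))
    for n,bx in [('top0',{'mid':(375,212,412,250),'big':(420,190,460,230),'small':(362,255,395,285)}),('side0',{'mid':(325,160,360,225),'big':(310,130,340,205),'small':(374,180,392,222)})]:
        d=load(n)
        for k,b in bx.items():
            m=np.zeros((400,640),bool); m[b[1]:b[3],b[0]:b[2]]=True
            P,u,v=cloud(d,m)
            H=P[P[:,2]>.03]; zt=np.percentile(H[:,2],98)
            for lo,hi in [(zt-.006,zt+.01),(.05,.12)]:
                S=H[(H[:,2]>lo)&(H[:,2]<hi)]
                if len(S): print(n,k,'zt',zt.round(4),lo.round(3) if hasattr(lo,'round') else lo,len(S),'med',np.median(S,0).round(4),'range',S.min(0).round(3),S.max(0).round(3))
    d=load('top0'); 
    for n,(x0,y0,x1,y1) in {'top0':(215,205,265,255),'side0':(310,280,378,326)}.items():
        d=load(n);hsv=cv2.cvtColor(d['img'],cv2.COLOR_RGB2HSV); m=np.zeros((400,640),bool); m[y0:y1,x0:x1]=True
        m&=(hsv[...,0]>100)&(hsv[...,0]<130)&(hsv[...,1]>120)
        P,_,_=cloud(d,m); print(n,'tray',np.percentile(P,[1,50,99],axis=0).round(4).tolist())
E
python3 loc.py
```

```text
top0 A 364 ztop [0.0678 0.0691 0.0703] mean [ 0.4335 -0.0731  0.0682] circ [433.9 -73.6] 27.6
top0 B 345 ztop [0.0648 0.0662 0.0675] mean [0.5295 0.0573 0.0652] circ [529.4  57.4] 27.2
side0 A 202 ztop [0.0674 0.0687 0.0697] mean [ 0.4356 -0.0667  0.0683] circ [435.5 -69.4] 28.0
side0 B 290 ztop [0.065  0.066  0.0669] mean [0.5307 0.0636 0.0654] circ [531.   61.6] 28.5
top0 mid zt 0.135 0.129 91 med [ 0.4846 -0.1871  0.1324] range [ 0.473 -0.199  0.129] [ 0.496 -0.176  0.136]
top0 mid zt 0.135 0.05 49 med [ 0.4771 -0.1777  0.0972] range [ 0.472 -0.196  0.068] [ 0.493 -0.174  0.12 ]
top0 big zt 0.1805 0.175 177 med [ 0.5228 -0.2813  0.1783] range [ 0.508 -0.298  0.175] [ 0.541 -0.265  0.183]
top0 big zt 0.1805 0.05 236 med [ 0.5243 -0.355   0.0676] range [ 0.483 -0.357  0.05 ] [ 0.581 -0.262  0.119]
top0 small zt 0.0985 0.093 44 med [ 0.3857 -0.1642  0.0947] range [ 0.377 -0.174  0.093] [ 0.393 -0.155  0.1  ]
top0 small zt 0.0985 0.05 86 med [ 0.3857 -0.1621  0.0927] range [ 0.374 -0.174  0.053] [ 0.395 -0.154  0.1  ]
side0 mid zt 0.1315 0.126 63 med [ 0.4885 -0.1806  0.1303] range [ 0.474 -0.268  0.126] [ 0.522 -0.172  0.135]
side0 mid zt 0.1315 0.05 918 med [ 0.4816 -0.2667  0.0808] range [ 0.43  -0.364  0.05 ] [ 0.523 -0.047  0.12 ]
side0 big zt 0.1797 0.174 148 med [ 0.5242 -0.3531  0.1776] range [ 0.485 -0.362  0.174] [ 0.561 -0.262  0.181]
side0 big zt 0.1797 0.05 794 med [ 0.5196 -0.2716  0.0893] range [ 0.484 -0.364  0.05 ] [ 0.564 -0.17   0.12 ]
side0 small zt 0.0955 0.09 32 med [ 0.3862 -0.1578  0.0946] range [ 0.379 -0.169  0.09 ] [ 0.395 -0.151  0.097]
side0 small zt 0.0955 0.05 209 med [ 0.3899 -0.1552  0.0695] range [ 0.376 -0.169  0.05 ] [ 0.415 -0.052  0.097]
top0 tray [[0.4397, 0.139, 0.0002], [0.487, 0.1892, 0.0048], [0.5351, 0.2359, 0.0184]]
side0 tray [[0.4426, 0.1416, 0.0027], [0.4899, 0.1931, 0.0052], [0.5371, 0.2401, 0.0175]]
```

Emit:
drive_tool(
  deltas=[
    [60,[25,-42,0],[0,0,0]],
    [60,[50,-84,0],[0,0,0]],
    [60,[75,-126,0],[0,0,0]],
    [60,[100,-168,0],[0,0,0]],
    [60,[125,-210,0],[0,0,0]],
    [60,[150,-252,0],[0,0,0]],
    [60,[175,-294,0],[0,0,0]],
    [60,[200,-336,0],[0,0,0]],
    [60,[225,-378,0],[0,0,0]],
    [60,[250,-420,0],[0,0,0]],
  ],
)

```text
t: 2.35
tcp_pos: [0.3843, 0.1373, 0.4051]
orientation: [0.001, 0.117, 0.993, 0.0]
wrist_force: [1.2, 1.1, 0.2]
width: 0.0513
```

Emit:
drive_tool(
  deltas=[
    [60,[22,-42,0],[0,0,0]],
    [60,[45,-84,0],[0,0,0]],
    [60,[66,-126,0],[0,0,0]],
    [60,[66,-140,0],[0,0,0]],
    [60,[66,-140,0],[0,0,0]],
  ],
)

```text
t: 2.85
tcp_pos: [0.4502, -0.0028, 0.4046]
orientation: [-0.0, 0.119, 0.993, -0.0]
wrist_force: [-0.2, 0.4, -0.0]
width: 0.0512
```

```bash
python3 - <<'E'
from h import *
d=snap('wrist','w1.png'); o=manip.get_obs(); print(o['t'],o['tcp_pos'],o['wrist_force'],o['orientation'])
E
```

```text
2.9 [ 0.44977693 -0.0015038   0.40453374] [0.26774776 0.20568188 0.24444693] [-2.60120019e-04  1.18368513e-01  9.92969689e-01  1.52637333e-04]
```

View pics/w1.png

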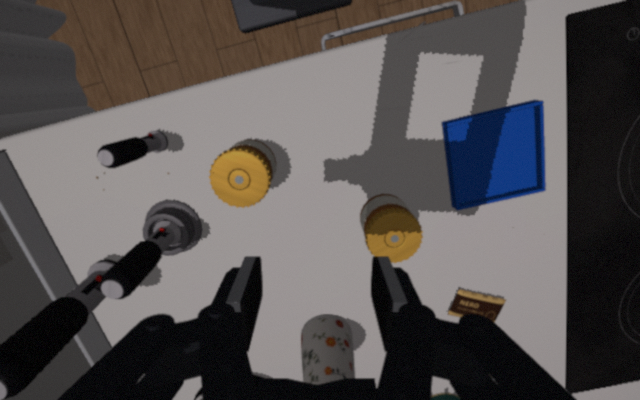

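```bash
python3 - <<'E'
from loc import *
d=load('w1')
for k,b in {'A':(205,140,280,212),'B':(355,190,430,268)}.items():
    P=lid(d,b); z=np.percentile(P[:,2],85); Q=P[abs(P[:,2]-z)<.005]
    c=cv2.minEnclosingCircle(Q[:,:2].astype(np.float32)*1000)
    print(k,len(Q),np.percentile(P[:,2],[50,80,95]).round(4),Q.mean(0).round(4),np.round(c,1) if 0 else c)
print('dotA',world(d,239,180,.068),'dotB',world(d,394,239,.065), world(d,239,180),world(d,394,239))
print('gauge top',world(d,113,287,.132),world(d,113,287),'stand',world(d,172,227,.026))
E
```

```text
A 2543 [0.0678 0.0684 0.0689] [ 0.4319 -0.0738  0.0678] ((432.5053405761719, -74.18273162841797), 28.495635986328125)
B 1182 [0.065  0.0655 0.066 ] [0.5361 0.0563 0.0649] ((529.2022094726562, 56.95917510986328), 28.015735626220703)
dotA [ 0.43355649 -0.07414726  0.068     ] dotB [0.52944859 0.05685688 0.065     ] [ 0.43349136 -0.07405918  0.06829659] [0.52955198 0.05688228 0.06480406]
gauge top [ 0.48275674 -0.1864381   0.132     ] [ 0.48263031 -0.18621744  0.13226293] stand [ 0.47693233 -0.17645611  0.026     ]
```

Emit:
drive_tool(
  deltas=[
    [60,[8,-46,0],[0,0,0]],
    [60,[16,-92,0],[0,0,0]],
    [60,[25,-138,-10],[0,0,0]],
    [60,[33,-184,-25],[0,0,0]],
    [60,[33,-184,-25],[0,0,0]],
    [60,[33,-184,-25],[0,0,0]],
  ],
)

```text
t: 3.5
tcp_pos: [0.4827, -0.1842, 0.379]
orientation: [-0.001, 0.117, 0.993, 0.001]
wrist_force: [-0.0, 0.1, 0.1]
width: 0.0513
```

```bash
python3 - <<'E'
from h import *
d=snap('wrist','w2.png'); o=manip.get_obs(); print(o['t'],o['tcp_pos'],o['wrist_force'],o['orientation'])
E
```

```text
3.55 [ 0.48278728 -0.18343386  0.37953689] [0.51632189 0.8780766  0.66224176] [-3.27401846e-04  1.16731021e-01  9.93163373e-01  5.26060992e-04]
```

View pics/w2.png

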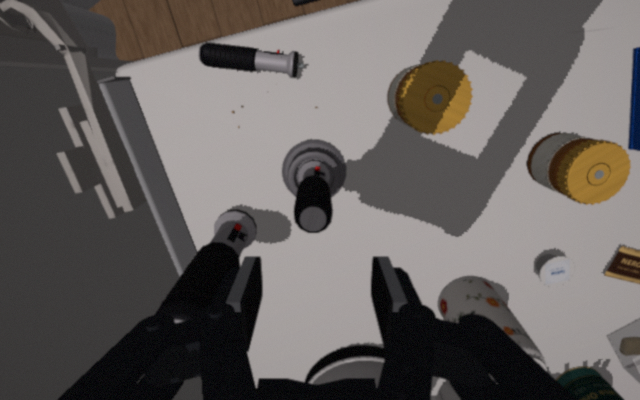

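```bash
python3 - <<'E'
from loc import *
d=load('w2')
im=cv2.cvtColor(d['img'],cv2.COLOR_RGB2BGR)
cv2.imwrite('pics/w2z.png',cv2.resize(im[130:250,260:370],None,fx=5,fy=5,interpolation=cv2.INTER_CUBIC))
m=np.zeros((400,640),bool); m[130:250,260:370]=True
P,u,v=cloud(d,m)
T=P[(P[:,2]>.127)&(P[:,2]<.14)]; print('top',len(T),np.median(T[:,2]),cv2.minEnclosingCircle(T[:,:2].astype(np.float32)*1000))
for z in (.11,.09,.07,.05):
    S=P[abs(P[:,2]-z)<.008]; print(z,len(S),S.mean(0).round(4),S.min(0).round(4),S.max(0).round(4))
R=P[(abs(P[:,2]-.026)<.003)]; print('rim',len(R),cv2.minEnclosingCircle(R[:,:2].astype(np.float32)*1000), np.percentile(R,[2,98],axis=0))
hsv=cv2.cvtColor(d['img'],cv2.COLOR_RGB2HSV); r=m&(hsv[...,1]>150)&(hsv[...,2]>100); Q,u,v=cloud(d,r); print('red',len(Q),Q.mean(0).round(4),u.mean(),v.mean())
E
```

```text
top 1009 0.13196016577229322 ((483.91632080078125, -187.42819213867188), 13.39317512512207)
0.11 224 [ 0.4735 -0.1845  0.1104] [ 0.4697 -0.2009  0.102 ] [ 0.4857 -0.1735  0.118 ]
0.09 181 [ 0.4734 -0.1844  0.09  ] [ 0.4701 -0.2007  0.082 ] [ 0.4862 -0.1734  0.0979]
0.07 93 [ 0.4733 -0.1848  0.0735] [ 0.47   -0.2003  0.0675] [ 0.4857 -0.1735  0.078 ]
0.05 90 [ 0.475  -0.1843  0.0488] [ 0.473  -0.1962  0.042 ] [ 0.4815 -0.1757  0.0575]
rim 901 ((483.89288330078125, -187.58966064453125), 26.289934158325195) [[ 0.45906172 -0.21189959  0.02324995]
 [ 0.50157887 -0.16285329  0.0276443 ]]
red 8 [ 0.4722 -0.1816  0.039 ] 317.0 167.5
```

View pics/w2z.png

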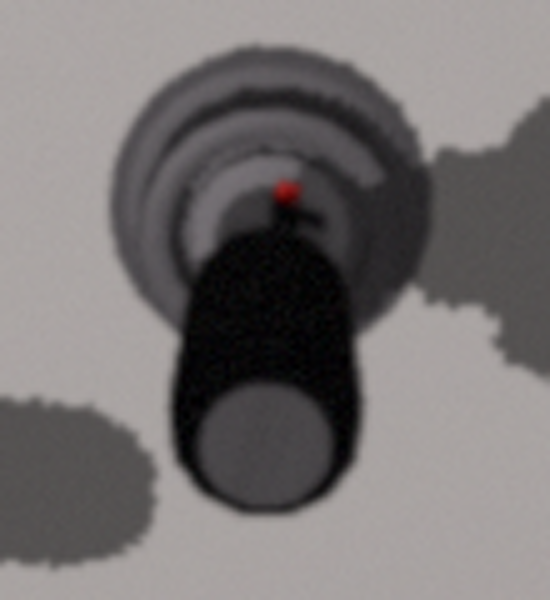

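Emit:
drive_tool(
  deltas=[
    [60,[1,-3,-35],[0,0,0]],
    [60,[1,-3,-70],[0,0,0]],
    [60,[1,-3,-100],[0,0,0]],
    [60,[1,-3,-125],[0,0,0]],
    [60,[1,-3,-125],[0,0,0]],
    [60,[1,-3,-125],[0,0,0]],
  ],
)

```text
t: 4.15
tcp_pos: [0.4842, -0.1864, 0.2556]
orientation: [0.0, 0.116, 0.993, 0.0]
wrist_force: [0.4, -1.0, 0.6]
width: 0.0513
```

```bash
python3 - <<'E'
from h import *
d=snap('wrist','w3.png'); o=manip.get_obs(); print(o['t'],o['tcp_pos'],o['wrist_force'],o['orientation'])
E
```

```text
4.2 [ 0.48454756 -0.18698396  0.25644373] [ 0.2277097  -0.92735227  0.22473773] [ 1.05122851e-03  1.16285528e-01  9.93215157e-01 -4.71297376e-04]
```

View pics/w3.png

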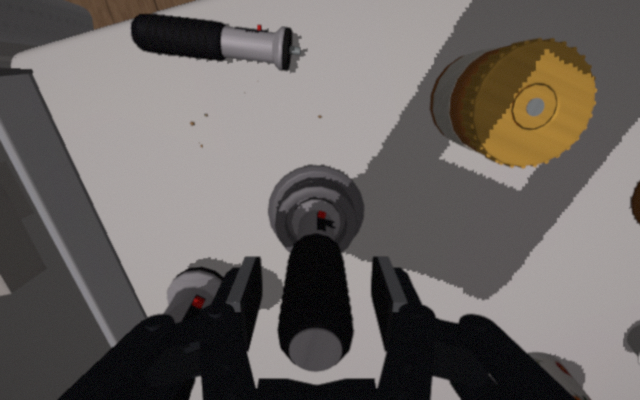

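Emit:
drive_tool(
  deltas=[
    [0,[0,0,0],[0,0,0]],
    [0,[0,0,0],[0,0,0]],
    [0,[0,0,0],[0,0,0]],
    [0,[0,0,0],[0,0,0]],
    [0,[0,0,0],[0,0,0]],
    [0,[0,0,0],[0,0,0]],
  ],
)

```text
t: 4.8
tcp_pos: [0.4845, -0.188, 0.2564]
orientation: [0.001, 0.117, 0.993, -0.0]
wrist_force: [0.7, 3.1, 6.2]
width: 0.0266
```

```bash
python3 - <<'E'
from h import *
d=snap('wrist','w4.png'); o=manip.get_obs(); print(o['t'],o['tcp_pos'],o['wrist_force'],o['moment'],o['orientation'],o['width'])
E
```

```text
4.85 [ 0.48450837 -0.18799471  0.25632513] [0.21339685 2.52892579 7.09185481] [ 0.4610048  -0.08433247  0.00774074] [ 1.41530489e-03  1.17246387e-01  9.93101796e-01 -3.21942093e-04] 0.026632272068105662
```

View pics/w4.png

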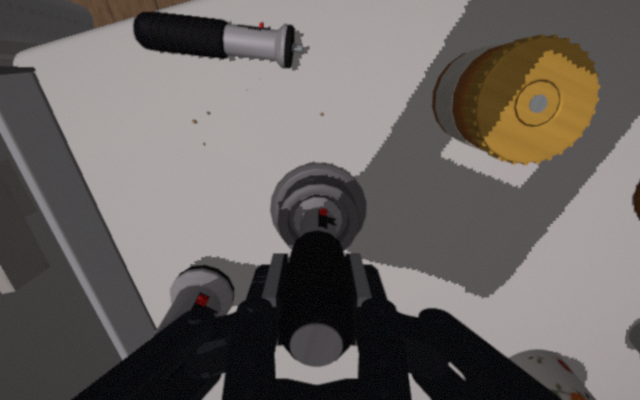

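Emit:
drive_tool(
  deltas=[
    [0,[0,0,8],[0,0,0]],
    [0,[0,0,30],[0,0,0]],
    [0,[0,0,60],[0,0,0]],
    [0,[0,0,88],[0,0,0]],
    [0,[-15,35,88],[0,0,0]],
    [0,[-33,75,88],[0,0,0]],
    [0,[-51,113,88],[0,0,0]],
    [0,[-51,113,88],[0,0,0]],
    [0,[-51,113,88],[0,0,0]],
    [0,[-51,113,88],[0,0,0]],
  ],
)

```text
t: 5.85
tcp_pos: [0.4331, -0.0753, 0.3432]
orientation: [0.0, 0.117, 0.993, -0.0]
wrist_force: [-0.3, 0.6, -1.8]
width: 0.0265
```

```bash
python3 - <<'E'
from h import *
d=snap('wrist','w5.png');e=snap('side','s5.png'); o=manip.get_obs(); print(o['t'],o['tcp_pos'],o['wrist_force'],o['moment'],o['orientation'],o['width'])
im=cv2.cvtColor(d['img'],cv2.COLOR_RGB2BGR)
cv2.imwrite('pics/w5z.png',cv2.resize(im[120:380,230:430],None,fx=3,fy=2.3))
im=cv2.cvtColor(e['img'],cv2.COLOR_RGB2BGR)
cv2.imwrite('pics/s5z.png',cv2.resize(im[100:260,300:430],None,fx=4,fy=3.75))
E
```

```text
5.95 [ 0.43315734 -0.07560996  0.34290464] [ 0.06914036 -0.14601184 -1.82741801] [-0.05105493  0.00085056  0.03952369] [ 1.71318185e-04  1.17659806e-01  9.93053931e-01 -1.74615813e-04] 0.026704006542283703
```

View pics/w5.png

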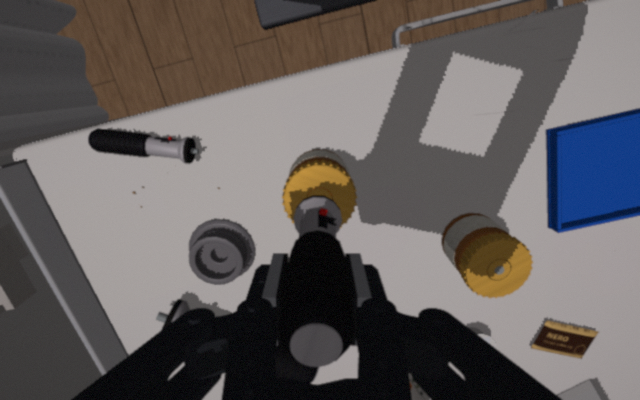

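View pics/s5z.png

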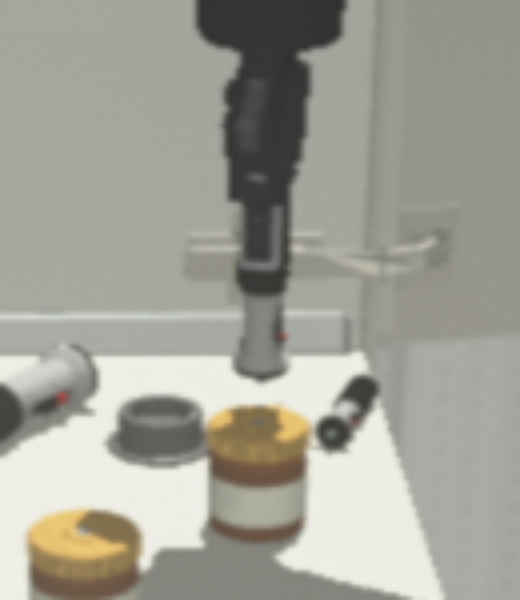

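View pics/s5.png

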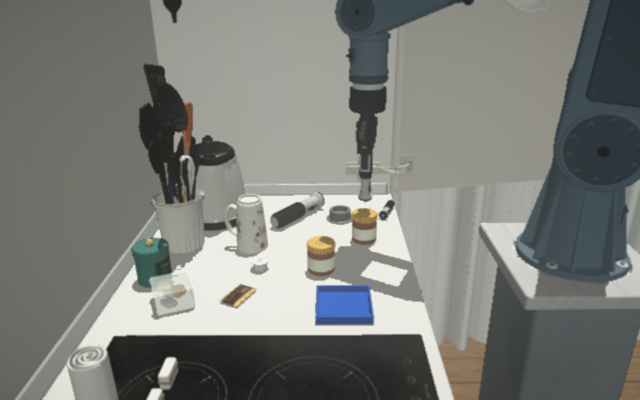

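```bash
python3 - <<'E'
from h import *
d=snap('top','t5.png');
im=cv2.cvtColor(d['img'],cv2.COLOR_RGB2BGR)
cv2.imwrite('pics/t5z.png',cv2.resize(im[120:300,200:460],None,fx=3,fy=3,interpolation=cv2.INTER_CUBIC))
E
```

```text
(no output)
```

View pics/t5z.png

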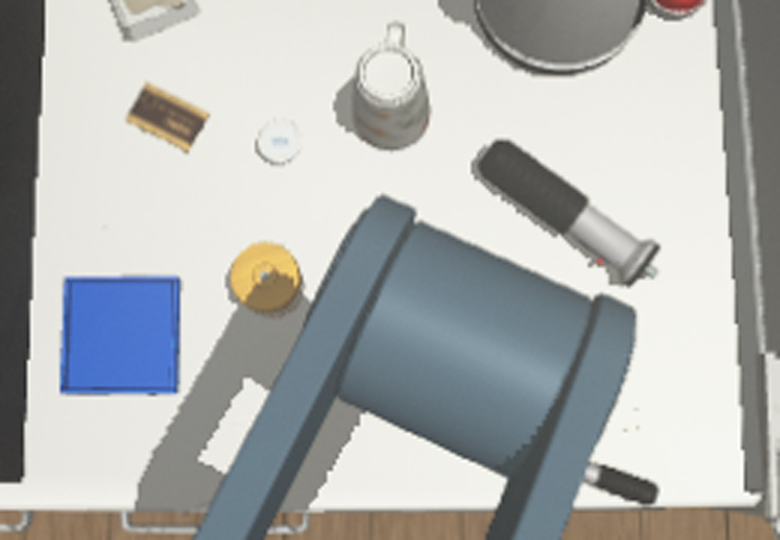

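```bash
cat > tab.py <<'E'
from loc import *
def tab(d):
    hsv=cv2.cvtColor(d['img'],cv2.COLOR_RGB2HSV); m=np.zeros((400,640),bool); m[180:260,290:350]=True
    r=m&((hsv[...,0]<8)|(hsv[...,0]>172))&(hsv[...,1]>150)&(hsv[...,2]>80)
    v,u=np.nonzero(r); return len(u),u.mean() if len(u) else 0,v.mean() if len(u) else 0
E
python3 - <<'E'
from tab import *
d=load('w5'); print(tab(d),tab(load('w4')))
m=np.zeros((400,640),bool); m[150:370,270:370]=True
P,u,v=cloud(d,m)
for lo,hi in [(.2,.24),(.12,.15),(.105,.12),(.095,.11),(.06,.075)]:
    S=P[(P[:,2]>lo)&(P[:,2]<hi)]; print(lo,len(S),S.mean(0).round(4),S.min(0).round(4),S.max(0).round(4))
e=load('s5'); P,u,v=cloud(e,np.pad(np.ones((40,30),bool),((165,195),(350,260))))
for lo,hi in [(.095,.103),(.10,.11),(.115,.14)]:
    S=P[(P[:,2]>lo)&(P[:,2]<hi)&(P[:,1]>-.12)]; print('side',lo,len(S),S.mean(0).round(4),S.min(0).round(4),S.max(0).round(4))
im=cv2.cvtColor(d['img'],cv2.COLOR_RGB2BGR)
cv2.imwrite('pics/w5zz.png',cv2.resize(im[140:250,270:370],None,fx=5,fy=5,interpolation=cv2.INTER_CUBIC))
E
```

```text
(11, np.float64(324.3636363636364), np.float64(211.27272727272728)) (15, np.float64(322.26666666666665), np.float64(210.73333333333332))
0.2 7040 [ 0.4261 -0.0736  0.2145] [ 0.4114 -0.0932  0.2   ] [ 0.4463 -0.054   0.24  ]
0.12 666 [ 0.4232 -0.0729  0.134 ] [ 0.418 -0.086  0.12 ] [ 0.4346 -0.0633  0.148 ]
0.105 807 [ 0.4247 -0.0738  0.1105] [ 0.4163 -0.0909  0.105 ] [ 0.4443 -0.0597  0.12  ]
0.095 452 [ 0.4237 -0.0736  0.1078] [ 0.4163 -0.0909  0.1014] [ 0.4443 -0.0597  0.11  ]
0.06 2657 [ 0.4237 -0.0711  0.0675] [ 0.4038 -0.1023  0.06  ] [ 0.4591 -0.0452  0.0706]
side 0.095 8 [ 0.4347 -0.0676  0.1008] [ 0.419  -0.0731  0.0957] [ 0.4478 -0.0624  0.1029]
side 0.1 57 [ 0.4353 -0.064   0.1064] [ 0.419  -0.0751  0.1017] [ 0.4497 -0.0552  0.1099]
side 0.115 108 [ 0.4343 -0.0667  0.1276] [ 0.4222 -0.0753  0.1155] [ 0.4455 -0.0599  0.1397]
```

View pics/w5zz.png

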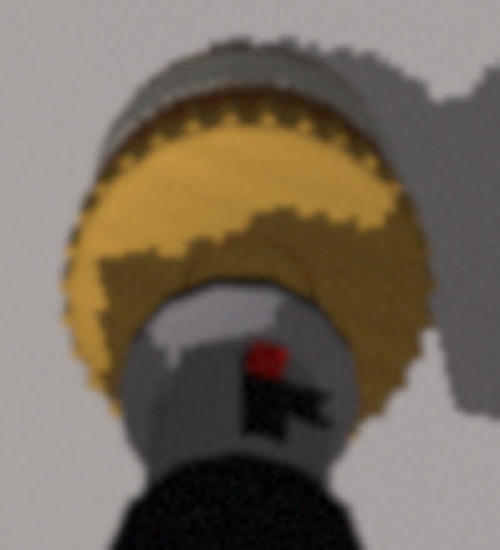

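Emit:
drive_tool(
  deltas=[
    [0,[1,1,-10],[0,0,0]],
    [0,[1,1,-20],[0,0,0]],
    [0,[1,1,-24],[0,0,0]],
    [0,[1,1,-24],[0,0,0]],
  ],
)

```text
t: 6.4
tcp_pos: [0.4335, -0.0737, 0.3175]
orientation: [-0.001, 0.117, 0.993, 0.0]
wrist_force: [-0.8, -0.4, -1.0]
width: 0.0265
```

Emit:
drive_tool(
  deltas=[
    [0,[0,0,-2],[0,0,0]],
    [0,[0,0,-4],[0,0,0]],
    [0,[0,0,-4],[0,0,0]],
  ],
)

```text
t: 6.7
tcp_pos: [0.4338, -0.0737, 0.3148]
orientation: [0.0, 0.117, 0.993, -0.0]
wrist_force: [-0.4, 0.4, 1.4]
width: 0.0269
```

Emit:
drive_tool(
  deltas=[
    [0,[0,0,-1],[0,0,0]],
    [0,[0,0,-2],[0,0,0]],
    [0,[0,0,-2],[0,0,0]],
  ],
)

```text
t: 7.0
tcp_pos: [0.4338, -0.0738, 0.3129]
orientation: [0.0, 0.117, 0.993, -0.0]
wrist_force: [-2.5, -0.5, 2.8]
width: 0.0268
```

Emit:
drive_tool(
  deltas=[
    [0,[0,0,-1],[0,0,0]],
    [0,[0,0,-2],[0,0,0]],
    [0,[0,0,-2],[0,0,0]],
  ],
)

```text
t: 7.3
tcp_pos: [0.4338, -0.0738, 0.3108]
orientation: [0.0, 0.117, 0.993, -0.0]
wrist_force: [-1.6, 1.4, 3.9]
width: 0.0266
```

Emit:
drive_tool(
  deltas=[
    [0,[0,0,-1],[0,0,0]],
    [0,[0,0,-1],[0,0,0]],
  ],
)

```text
t: 7.5
tcp_pos: [0.4341, -0.0739, 0.3103]
orientation: [0.0, 0.117, 0.993, -0.0]
wrist_force: [-2.6, 1.2, 8.2]
width: 0.0264
```

Emit:
drive_tool(
  deltas=[
    [0,[0,0,0],[0,0,0]],
    [0,[0,0,0],[0,0,0]],
    [0,[0,0,0],[0,0,0]],
  ],
)

```text
t: 7.8
tcp_pos: [0.434, -0.0738, 0.3103]
orientation: [0.0, 0.117, 0.993, -0.0]
wrist_force: [-2.0, 0.7, 8.7]
width: 0.0266
```

```bash
python3 - <<'E'
from tab import *
d=snap('wrist','w6.png'); e=snap('side','s6.png'); o=manip.get_obs(); print(o['t'],o['tcp_pos'],o['wrist_force'],o['moment']); print(tab(d))
im=cv2.cvtColor(d['img'],cv2.COLOR_RGB2BGR)
a=cv2.resize(im[140:250,270:370],None,fx=4,fy=4,interpolation=cv2.INTER_CUBIC)
im=cv2.cvtColor(e['img'],cv2.COLOR_RGB2BGR); b=cv2.resize(im[160:250,340:400],(293,440),interpolation=cv2.INTER_CUBIC)
cv2.imwrite('pics/w6zz.png',np.hstack([a,b]))
E
```

```text
7.9 [ 0.43399424 -0.07385266  0.31027371] [-2.31375958  0.13488302  8.34881836] [ 0.24984488  0.62007673 -0.03292213]
(24, np.float64(323.5), np.float64(214.83333333333334))
```

View pics/w6zz.png

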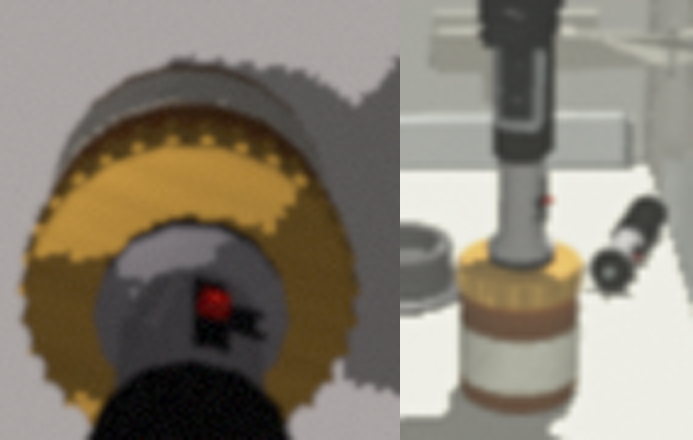

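```bash
cat >> tab.py <<'E'
def proj(d,p):
    T=np.linalg.inv(np.array(d['pose'])); q=T[:3,:3]@p+T[:3,3]; F=f(d)
    x,y=q[0]/-q[2],-q[1]/-q[2]; s=1+float(d['k1'])*(x*x+y*y); return np.array([F*x*s+d['cx'],F*y*s+d['cy']])
def tabz(d,axis,r=.0125):
    # height of tab (point at radius r toward camera) matching observed row
    n,u,v=tab(d); c=np.array(d['pose'])[:2,3]-axis; c/=np.linalg.norm(c)
    zs=np.arange(-.20,-.20+.2,.0005)
    return n,u,v,c
E
python3 - <<'E'
from tab import *
for n,ax,foot in [('w4',(.4845,-.188),.0135),('w5',(.4331,-.0755),.101),('w6',(.434,-.0738),.0685)]:
    d=load(n); k,u,v=tab(d); a=np.array(ax); c=np.array(d['pose'])[:2,3]-a; c/=np.linalg.norm(c)
    for r in (.011,.014):
        h=np.arange(0.01,.06,.001); rows=[proj(d,np.r_[a+r*c,foot+x])[1] for x in h]
        print(n,k,u,v,'r',r,'h',np.interp(v,rows,h).round(4),(rows[5]-rows[0])/5 if 0 else np.round((rows[20]-rows[10])/10,2))
E
```

```text
w4 15 322.26666666666665 210.73333333333332 r 0.011 h 0.0187 0.63
w4 15 322.26666666666665 210.73333333333332 r 0.014 h 0.0264 0.61
w5 11 324.3636363636364 211.27272727272728 r 0.011 h 0.0177 0.63
w5 11 324.3636363636364 211.27272727272728 r 0.014 h 0.0254 0.61
w6 24 323.5 214.83333333333334 r 0.011 h 0.0231 0.64
w6 24 323.5 214.83333333333334 r 0.014 h 0.0306 0.62
```

Emit:
drive_tool(
  deltas=[
    [0,[0,0,12],[0,0,0]],
    [0,[0,0,30],[0,0,0]],
    [0,[20,28,30],[0,0,0]],
    [0,[45,62,30],[0,0,0]],
    [0,[70,96,30],[0,0,0]],
    [0,[95,131,30],[0,0,0]],
    [0,[95,131,25],[0,0,0]],
    [0,[95,131,20],[0,0,0]],
    [0,[95,131,20],[0,0,0]],
  ],
)

```text
t: 8.8
tcp_pos: [0.5279, 0.0569, 0.3284]
orientation: [-0.001, 0.117, 0.993, -0.0]
wrist_force: [0.1, -0.2, -2.0]
width: 0.0263
```

```bash
python3 - <<'E'
from tab import *
d=snap('wrist','w7.png');e=snap('side','s7.png'); o=manip.get_obs(); print(o['t'],o['tcp_pos'],o['wrist_force'],o['moment']); print(tab(d))
m=np.zeros((400,640),bool); m[150:370,270:370]=True
P,u,v=cloud(d,m)
for lo,hi in [(.11,.14),(.09,.102),(.084,.098)]:
    S=P[(P[:,2]>lo)&(P[:,2]<hi)]; print(lo,len(S),S.min(0).round(4),S.max(0).round(4))
P=lid(d,(250,120,400,300)); Q=P[abs(P[:,2]-.065)<.005]; print(Q.min(0),Q.max(0))
im=cv2.cvtColor(d['img'],cv2.COLOR_RGB2BGR)
a=cv2.resize(im[140:250,270:370],None,fx=4,fy=4,interpolation=cv2.INTER_CUBIC)
im=cv2.cvtColor(e['img'],cv2.COLOR_RGB2BGR); b=cv2.resize(im[170:290,280:360],(293,440),interpolation=cv2.INTER_CUBIC)
cv2.imwrite('pics/w7zz.png',np.hstack([a,b]))
E
```

```text
8.9 [0.52820178 0.05636834 0.32937905] [ 1.26811046 -0.30011265 -2.31859199] [ 0.01431619 -0.05036362  0.03698674]
(36, np.float64(322.55555555555554), np.float64(210.88888888888889))
0.11 632 [0.5122 0.0463 0.11  ] [0.5289 0.069  0.14  ]
0.09 767 [0.51   0.0412 0.0901] [0.5381 0.0726 0.1019]
0.084 756 [0.51   0.0412 0.0868] [0.5381 0.0726 0.098 ]
[0.50013273 0.02951298 0.06122002] [0.55583844 0.08118391 0.06694492]
```

View pics/w7zz.png

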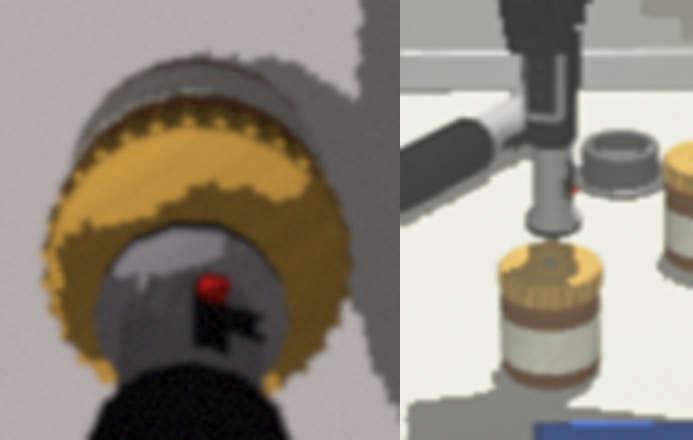

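View pics/s7.png

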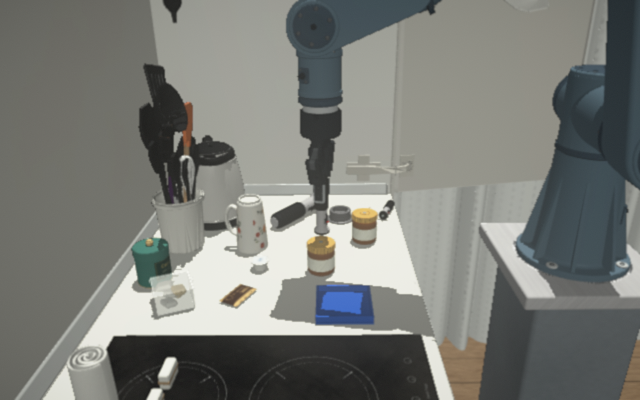

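Emit:
drive_tool(
  deltas=[
    [0,[2,0,-7],[0,0,0]],
    [0,[2,0,-13],[0,0,0]],
    [0,[2,0,-13],[0,0,0]],
    [0,[2,0,-13],[0,0,0]],
  ],
)

```text
t: 9.3
tcp_pos: [0.5306, 0.057, 0.3164]
orientation: [-0.0, 0.117, 0.993, -0.0]
wrist_force: [0.2, -0.0, -1.4]
width: 0.0267
```

Emit:
drive_tool(
  deltas=[
    [0,[0,0,-2],[0,0,0]],
    [0,[0,0,-4],[0,0,0]],
    [0,[0,0,-4],[0,0,0]],
  ],
)

```text
t: 9.6
tcp_pos: [0.5309, 0.0572, 0.3127]
orientation: [0.0, 0.117, 0.993, -0.0]
wrist_force: [0.0, -1.4, -1.0]
width: 0.0268
```

Emit:
drive_tool(
  deltas=[
    [0,[0,0,-1],[0,0,0]],
    [0,[0,0,-2],[0,0,0]],
    [0,[0,0,-2],[0,0,0]],
  ],
)

```text
t: 9.9
tcp_pos: [0.5308, 0.0572, 0.3107]
orientation: [0.0, 0.117, 0.993, -0.0]
wrist_force: [1.2, -0.8, -1.0]
width: 0.0268
```

Emit:
drive_tool(
  deltas=[
    [0,[0,0,-1],[0,0,0]],
    [0,[0,0,-2],[0,0,0]],
    [0,[0,0,-2],[0,0,0]],
  ],
)

```text
t: 10.2
tcp_pos: [0.5308, 0.0572, 0.3087]
orientation: [0.0, 0.117, 0.993, -0.0]
wrist_force: [0.1, -1.0, 0.7]
width: 0.0266
```

Emit:
drive_tool(
  deltas=[
    [0,[0,0,-1],[0,0,0]],
    [0,[0,0,-1],[0,0,0]],
  ],
)

```text
t: 10.4
tcp_pos: [0.5308, 0.0572, 0.3077]
orientation: [0.0, 0.117, 0.993, 0.0]
wrist_force: [0.3, -0.6, 0.2]
width: 0.0267
```

Emit:
drive_tool(
  deltas=[
    [0,[0,0,-0.5],[0,0,0]],
    [0,[0,0,-0.5],[0,0,0]],
  ],
)

```text
t: 10.6
tcp_pos: [0.5309, 0.0572, 0.3076]
orientation: [0.0, 0.117, 0.993, -0.0]
wrist_force: [0.6, -1.3, 2.5]
width: 0.0268
```

Emit:
drive_tool(
  deltas=[
    [0,[0,0,-0.6],[0,0,0]],
    [0,[0,0,-0.6],[0,0,0]],
    [0,[0,0,-0.6],[0,0,0]],
  ],
)

```text
t: 10.9
tcp_pos: [0.531, 0.0572, 0.3073]
orientation: [0.0, 0.117, 0.993, -0.0]
wrist_force: [-0.6, -0.1, 6.9]
width: 0.0265
```

Emit:
drive_tool(
  deltas=[
    [0,[0,0,-0.1],[0,0,0]],
    [0,[0,0,-0.1],[0,0,0]],
    [0,[0,0,-0.1],[0,0,0]],
    [0,[0,0,-0.1],[0,0,0]],
    [0,[0,0,-0.1],[0,0,0]],
  ],
)

```text
t: 11.4
tcp_pos: [0.531, 0.0572, 0.3073]
orientation: [0.0, 0.117, 0.993, -0.0]
wrist_force: [-1.2, 0.1, 6.5]
width: 0.0268
```

```bash
python3 - <<'E'
from tab import *
d=snap('wrist','w8.png');e=snap('side','s8.png'); o=manip.get_obs(); print(o['t'],o['tcp_pos'],o['wrist_force'],o['moment']); print(tab(d))
im=cv2.cvtColor(d['img'],cv2.COLOR_RGB2BGR)
a=cv2.resize(im[140:250,270:370],None,fx=4,fy=4,interpolation=cv2.INTER_CUBIC)
im=cv2.cvtColor(e['img'],cv2.COLOR_RGB2BGR); b=cv2.resize(im[170:290,280:360],(293,440),interpolation=cv2.INTER_CUBIC)
cv2.imwrite('pics/w8zz.png',np.hstack([a,b]))
for n,ax,foot in [('w7',(.5282,.0566),.0884),('w8',(.531,.0572),.066)]:
    d=load(n); k,u,v=tab(d); a=np.array(ax); c=np.array(d['pose'])[:2,3]-a; c/=np.linalg.norm(c)
    h=np.arange(0.01,.06,.001); rows=[proj(d,np.r_[a+.0125*c,foot+x])[1] for x in h]
    print(n,k,u,v,'h',np.interp(v,rows,h).round(4))
E
```

```text
11.5 [0.53099401 0.05721926 0.30728613] [-1.79953125 -0.30759167  7.08124524] [-0.09175335  0.31845887  0.03260179]
(35, np.float64(322.74285714285713), np.float64(212.22857142857143))
w7 36 322.55555555555554 210.88888888888889 h 0.0157
w8 35 322.74285714285713 212.22857142857143 h 0.0223
```

View pics/w8zz.png

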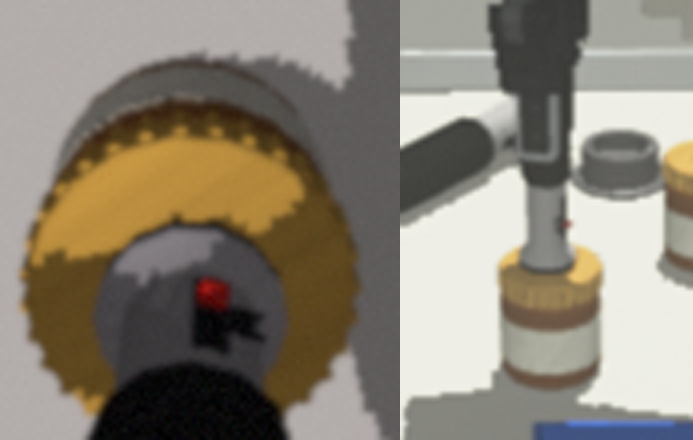

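Emit:
drive_tool(
  deltas=[
    [0,[0,0,15],[0,0,0]],
    [0,[0,0,38],[0,0,0]],
    [0,[-6,-30,38],[0,0,0]],
    [0,[-15,-78,38],[0,0,0]],
    [0,[-24,-126,38],[0,0,0]],
    [0,[-33,-174,38],[0,0,0]],
    [0,[-41,-215,38],[0,0,0]],
    [0,[-46,-245,30],[0,0,0]],
    [0,[-46,-245,10],[0,0,0]],
    [0,[-46,-245,0],[0,0,0]],
  ],
)

```text
t: 12.5
tcp_pos: [0.4837, -0.1882, 0.3043]
orientation: [-0.002, 0.118, 0.993, 0.001]
wrist_force: [0.2, 0.8, -1.9]
width: 0.0266
```

Emit:
drive_tool(
  deltas=[
    [0,[0,0,0],[0,0,0]],
    [0,[0,0,0],[0,0,0]],
  ],
)

```text
t: 12.7
tcp_pos: [0.4848, -0.187, 0.3063]
orientation: [-0.0, 0.117, 0.993, 0.0]
wrist_force: [-0.0, -0.6, -1.7]
width: 0.0268
```

```bash
python3 - <<'E'
from tab import *
d=snap('wrist','w9.png');e=snap('side','s9.png'); o=manip.get_obs(); print(o['t'],o['tcp_pos'],o['orientation'],o['wrist_force'],o['moment']); print(tab(d))
m=np.zeros((400,640),bool); m[140:370,260:380]=True
P,u,v=cloud(d,m)
for lo,hi in [(.085,.12),(.062,.08),(.0235,.029)]:
    S=P[(P[:,2]>lo)&(P[:,2]<hi)]; print(lo,len(S),S.min(0).round(4),S.max(0).round(4))
S=P[abs(P[:,2]-.026)<.003];print(cv2.minEnclosingCircle(S[:,:2].astype(np.float32)*1000))
im=cv2.cvtColor(d['img'],cv2.COLOR_RGB2BGR)
a=cv2.resize(im[140:250,270:370],None,fx=4,fy=4,interpolation=cv2.INTER_CUBIC)
im=cv2.cvtColor(e['img'],cv2.COLOR_RGB2BGR); b=cv2.resize(im[140:240,305:385],(352,440),interpolation=cv2.INTER_CUBIC)
cv2.imwrite('pics/w9zz.png',np.hstack([a,b]))
E
```

```text
12.8 [ 0.48522023 -0.18717073  0.30719881] [ 4.74815646e-04  1.16475047e-01  9.93193484e-01 -2.03649967e-04] [-0.3245946   0.18961949 -0.83464644] [ 0.01182354 -0.02078718 -0.04552303]
(15, np.float64(322.2), np.float64(210.06666666666666))
0.085 754 [ 0.4696 -0.1996  0.085 ] [ 0.4863 -0.1734  0.12  ]
0.062 823 [ 0.4675 -0.2023  0.0647] [ 0.4956 -0.171   0.08  ]
0.0235 1170 [ 0.4578 -0.2449  0.0236] [ 0.5294 -0.1615  0.0289]
((497.43121337890625, -204.83892822265625), 48.03893280029297)
```

View pics/w9zz.png

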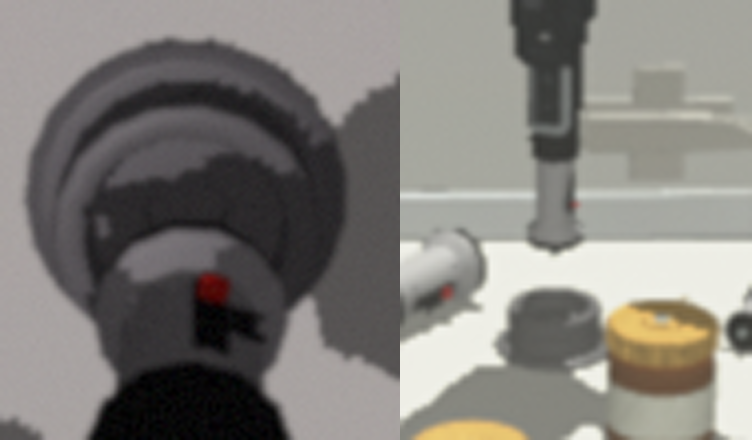

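Emit:
drive_tool(
  deltas=[
    [0,[0,-1,-15],[0,0,0]],
    [0,[0,-1,-30],[0,0,0]],
    [0,[0,-1,-38],[0,0,0]],
    [0,[0,-1,-45],[0,0,0]],
    [0,[0,-1,-48],[0,0,0]],
    [0,[0,-1,-49],[0,0,0]],
    [0,[0,-1,-49],[0,0,0]],
  ],
)

```text
t: 13.5
tcp_pos: [0.4849, -0.1888, 0.2578]
orientation: [0.0, 0.117, 0.993, -0.0]
wrist_force: [0.4, -0.3, -1.3]
width: 0.0268
```

Emit:
drive_tool(
  deltas=[
    [0,[0,0,-1],[0,0,0]],
    [0,[0,0,-1],[0,0,0]],
    [0,[0,0,-1],[0,0,0]],
  ],
)

```text
t: 13.8
tcp_pos: [0.4849, -0.1889, 0.2568]
orientation: [0.0, 0.117, 0.993, -0.0]
wrist_force: [0.5, 0.5, -0.8]
width: 0.0266
```

Emit:
drive_tool(
  deltas=[
    [0,[0,0,-0.6],[0,0,0]],
    [0,[0,0,-0.6],[0,0,0]],
    [0,[0,0,-0.6],[0,0,0]],
  ],
)

```text
t: 14.1
tcp_pos: [0.485, -0.1889, 0.2565]
orientation: [0.0, 0.117, 0.993, -0.0]
wrist_force: [-0.6, 0.8, 5.0]
width: 0.0267
```

Emit:
drive_tool(
  deltas=[
    [45,[0,0,0],[0,0,0]],
    [60,[0,0,0],[0,0,0]],
    [60,[0,0,0],[0,0,0]],
    [60,[0,0,0],[0,0,0]],
  ],
)

```text
t: 14.5
tcp_pos: [0.4846, -0.1887, 0.2556]
orientation: [-0.0, 0.117, 0.993, 0.0]
wrist_force: [-0.3, -0.4, 0.4]
width: 0.0511
```

```bash
python3 - <<'E'
from tab import *
d=snap('wrist','w10.png'); o=manip.get_obs(); print(o['t'],o['tcp_pos'],o['wrist_force'],o['width'])
E
```

```text
14.55 [ 0.48467328 -0.18871101  0.25568487] [ 1.13030205  0.6232475  -0.32774936] 0.051632018289823854
```

View pics/w10.png

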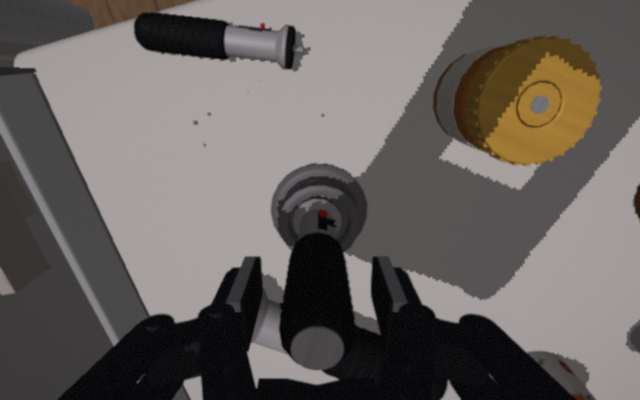

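Emit:
drive_tool(
  deltas=[
    [60,[0,0,25],[0,0,0]],
    [60,[0,0,70],[0,0,0]],
    [60,[0,0,115],[0,0,0]],
    [80,[8,40,115],[0,0,0]],
    [100,[17,89,115],[0,0,0]],
    [100,[26,138,115],[0,0,0]],
    [100,[35,187,100],[0,0,0]],
    [100,[43,230,80],[0,0,0]],
    [100,[45,246,60],[0,0,0]],
    [100,[45,246,45],[0,0,0]],
  ],
)

```text
t: 15.55
tcp_pos: [0.5293, 0.06, 0.2995]
orientation: [-0.001, 0.115, 0.993, 0.0]
wrist_force: [0.4, 0.2, 0.1]
width: 0.0854
```

Emit:
drive_tool(
  deltas=[
    [100,[0,0,0],[0,0,0]],
    [100,[0,0,0],[0,0,0]],
  ],
)

```text
t: 15.75
tcp_pos: [0.5298, 0.0571, 0.301]
orientation: [-0.0, 0.117, 0.993, -0.0]
wrist_force: [0.5, 1.2, 0.9]
width: 0.0853
```

```bash
python3 - <<'E'
from tab import *
d=snap('wrist','w11.png'); s=snap('side','s11.png'); t=snap('top','t11.png'); o=manip.get_obs(); print(o['t'],o['tcp_pos'],o['wrist_force'],o['width'])
P=lid(d,(200,100,460,330)); z=np.percentile(P[:,2],85);Q=P[abs(P[:,2]-z)<.004]; print(z,Q.min(0),Q.max(0),cv2.minEnclosingCircle(Q[:,:2].astype(np.float32)*1000))
E
```

```text
15.9 [0.53025917 0.05661108 0.30206899] [ 0.25662679 -0.4908128   0.23547478] 0.0848906940661558
0.06558600185317061 [0.49984185 0.03432104 0.06227969] [0.5569398  0.07743368 0.06702098] ((528.447021484375, 57.331085205078125), 28.612457275390625)
```

View pics/w11.png

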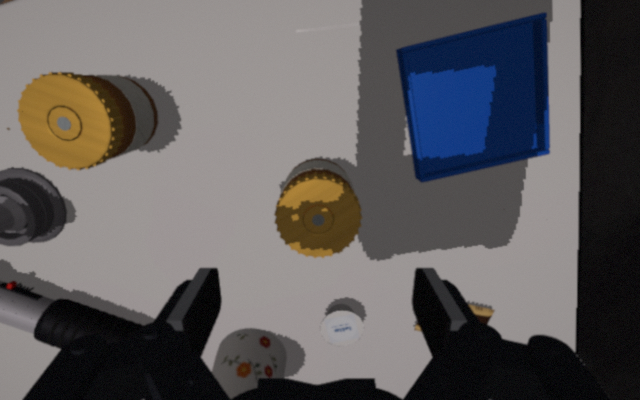

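View pics/s11.png

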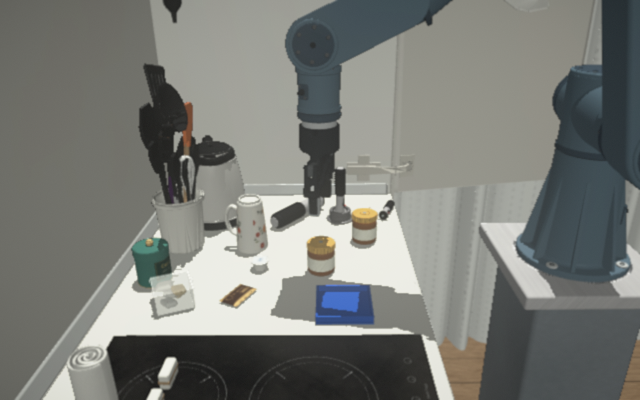

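Emit:
drive_tool(
  deltas=[
    [100,[-1,0,-35],[0,0,0]],
    [100,[-1,0,-70],[0,0,0]],
    [100,[-1,0,-95],[0,0,0]],
    [100,[-1,0,-110],[0,0,0]],
    [100,[-1,0,-112],[0,0,0]],
    [100,[-1,0,-112],[0,0,0]],
  ],
)

```text
t: 16.5
tcp_pos: [0.5293, 0.057, 0.1896]
orientation: [0.0, 0.117, 0.993, -0.0]
wrist_force: [-0.0, -0.2, -0.0]
width: 0.0852
```

Emit:
drive_tool(
  deltas=[
    [80,[0,0,0],[0,0,0]],
    [70,[0,0,0],[0,0,0]],
    [65,[0,0,0],[0,0,0]],
    [40,[0,0,0],[0,0,0]],
    [30,[0,0,0],[0,0,0]],
    [30,[0,0,0],[0,0,0]],
    [30,[0,0,0],[0,0,0]],
  ],
)

```text
t: 17.2
tcp_pos: [0.5297, 0.0576, 0.1905]
orientation: [0.001, 0.117, 0.993, 0.0]
wrist_force: [-0.9, 3.5, 7.0]
width: 0.0547
```

```bash
python3 - <<'E'
from loc import *
for n in ('w1','w11','t11'):
    d=load(n);hsv=cv2.cvtColor(d['img'],cv2.COLOR_RGB2HSV)
    m=(hsv[...,0]>100)&(hsv[...,0]<130)&(hsv[...,1]>150)&(hsv[...,2]>50)
    P,_,_=cloud(d,m); P=P[(P[:,1]>.12)&(P[:,1]<.26)&(P[:,2]<.03)]; R=P[P[:,2]>.012]
    print(n,len(P),np.percentile(R,[.5,99.5],axis=0).round(4).tolist(),cv2.minAreaRect(P[:,:2].astype(np.float32)*1000))
E
```

```text
w1 8443 [[0.4371, 0.1372, 0.0121], [0.5355, 0.2363, 0.0179]] ((486.4788818359375, 186.97750854492188), (99.02766418457031, 100.07894134521484), 0.2701297104358673)
w11 18441 [[0.4379, 0.1373, 0.0122], [0.536, 0.2367, 0.0178]] ((487.09869384765625, 187.22439575195312), (98.59550476074219, 100.5779800415039), 0.030353616923093796)
t11 1134 [[0.4527, 0.1383, 0.0121], [0.5353, 0.2348, 0.019]] ((494.1192932128906, 183.890380859375), (97.16278839111328, 85.62384033203125), 84.08395385742188)
```

Emit:
drive_tool(
  deltas=[
    [30,[0,0,10],[0,0,0]],
    [30,[0,0,35],[0,0,0]],
    [30,[0,0,55],[0,0,0]],
    [30,[-10,30,60],[0,0,0]],
    [30,[-22,68,60],[0,0,0]],
    [30,[-34,105,60],[0,0,0]],
    [30,[-42,130,60],[0,0,0]],
    [30,[-42,130,60],[0,0,0]],
    [30,[-42,130,60],[0,0,0]],
  ],
)

```text
t: 18.1
tcp_pos: [0.4864, 0.1875, 0.2491]
orientation: [-0.0, 0.116, 0.993, -0.0]
wrist_force: [0.2, 0.2, -2.0]
width: 0.0545
```

```bash
python3 - <<'E'
from tab import *
d=snap('wrist','w12.png'); s=snap('side','s12.png'); o=manip.get_obs(); print(o['t'],o['tcp_pos'],o['wrist_force'],o['width'])
P=lid(d,(200,100,460,390)); z=np.percentile(P[:,2],85);print(z)
im=cv2.cvtColor(s['img'],cv2.COLOR_RGB2BGR); a=cv2.resize(im[180:340,280:440],(560,560))
cv2.imwrite('pics/s12z.png',a)
E
```

```text
18.2 [0.48699224 0.1865787  0.24902443] [ 0.19478523 -0.43231652 -2.67856423] 0.05480837628346608
0.12391678719008994
```

View pics/s12z.png

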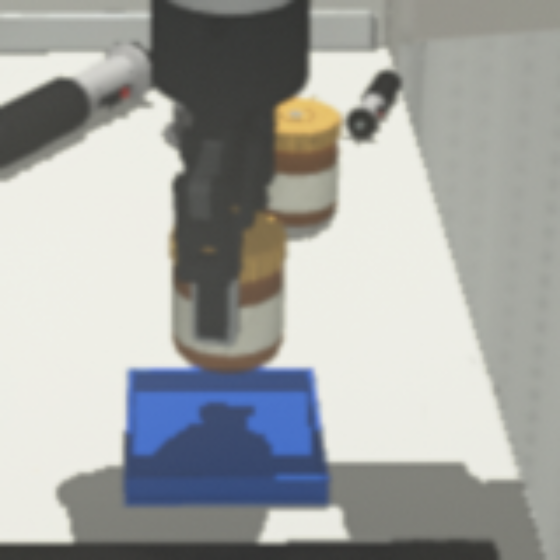

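Emit:
drive_tool(
  deltas=[
    [30,[0,0,-20],[0,0,0]],
    [30,[0,0,-38],[0,0,0]],
    [30,[0,0,-47],[0,0,0]],
    [30,[0,0,-51],[0,0,0]],
    [30,[0,0,-53],[0,0,0]],
    [30,[0,0,-53],[0,0,0]],
  ],
)

```text
t: 18.8
tcp_pos: [0.4872, 0.187, 0.1962]
orientation: [0.0, 0.117, 0.993, 0.0]
wrist_force: [-0.3, -0.1, -2.2]
width: 0.0547
```

Emit:
drive_tool(
  deltas=[
    [30,[0,0,-1],[0,0,0]],
    [30,[0,0,-1],[0,0,0]],
  ],
)

```text
t: 19.0
tcp_pos: [0.487, 0.1873, 0.1954]
orientation: [0.0, 0.117, 0.993, 0.0]
wrist_force: [-0.0, -0.3, -2.8]
width: 0.0549
```

Emit:
drive_tool(
  deltas=[
    [30,[0,0,-1],[0,0,0]],
    [30,[0,0,-1],[0,0,0]],
  ],
)

```text
t: 19.2
tcp_pos: [0.4871, 0.1874, 0.1945]
orientation: [0.0, 0.117, 0.993, 0.0]
wrist_force: [-0.5, 0.7, 2.7]
width: 0.0549
```

Emit:
drive_tool(
  deltas=[
    [30,[0,0,-0.7],[0,0,0]],
    [30,[0,0,-0.7],[0,0,0]],
  ],
)

```text
t: 19.4
tcp_pos: [0.4872, 0.1874, 0.1945]
orientation: [0.0, 0.117, 0.993, 0.0]
wrist_force: [-4.7, -0.1, 10.1]
width: 0.0546
```

Seated on the tray floor. Release and rise.

Emit:
drive_tool(
  deltas=[
    [75,[0,0,0.5],[0,0,0]],
    [85,[0,0,0.5],[0,0,0]],
    [100,[0,0,0.5],[0,0,0]],
    [100,[0,0,0.5],[0,0,0]],
    [100,[0,0,20],[0,0,0]],
    [100,[0,0,50],[0,0,0]],
    [100,[0,0,90],[0,0,0]],
    [100,[0,0,130],[0,0,0]],
    [100,[0,0,140],[0,0,0]],
    [100,[0,0,140],[0,0,0]],
  ],
)

```text
t: 20.4
tcp_pos: [0.4874, 0.1874, 0.3352]
orientation: [0.002, 0.117, 0.993, 0.001]
wrist_force: [-0.8, 0.0, 0.4]
width: 0.0854
```

```bash
python3 - <<'E'
from tab import *
d=snap('wrist','w13.png'); s=snap('side','s13.png'); t=snap('top','t13.png'); o=manip.get_obs(); print(o['t'],o['tcp_pos'],o['wrist_force'],o['width'])
P=lid(d,(200,100,460,390)); z=np.percentile(P[:,2],85);Q=P[abs(P[:,2]-z)<.004];print(z,cv2.minEnclosingCircle(Q[:,:2].astype(np.float32)*1000))
P=lid(s,(340,195,390,250)); z=np.percentile(P[:,2],90);Q=P[P[:,2]>z-.004];print('A',Q.mean(0))
im=cv2.cvtColor(s['img'],cv2.COLOR_RGB2BGR); a=cv2.resize(im[150:330,220:420],(660,594),interpolation=cv2.INTER_CUBIC)
cv2.imwrite('pics/s13z.png',a)
E
```

```text
20.55 [0.4860428  0.18711854 0.33127866] [-0.0837912   0.2140087   0.25880455] 0.0857435958889564
0.06951328984856674 ((485.3929748535156, 187.14895629882812), 28.558902740478516)
A [ 0.43635379 -0.0664069   0.06859224]
```

View pics/s13z.png

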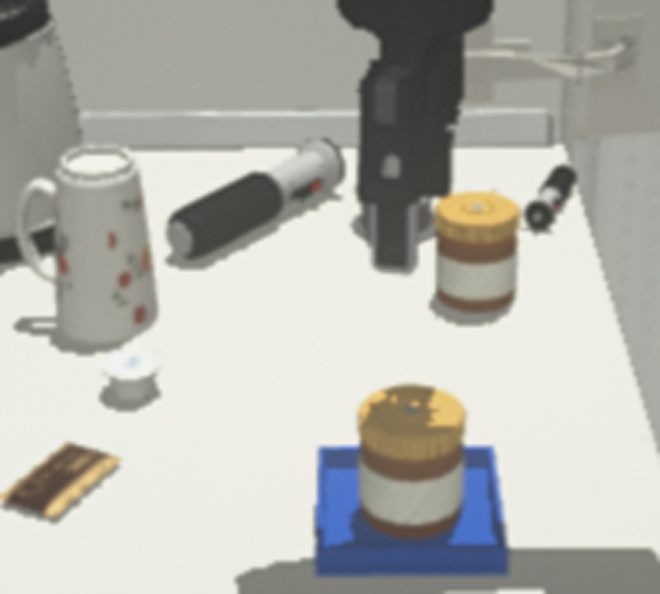

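View pics/t13.png

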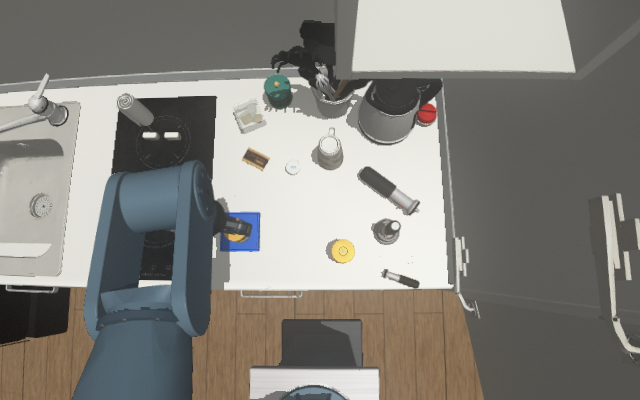

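```bash
python3 -c "
from plant import manip
print(manip.sign_off())"
```

```text
the job is handed in; nothing more can be done
None
```

The job is handed in at about 20.6 s: jar B is the unsealed one, and it now stands upright in the blue tray. I gauged both jars, put the gauge back in its stand, and then moved jar B.

| Jar | Tab rise on camera | Pin force just before the foot bore | Total force at the reading | Verdict |
|---|---|---|---|---|
| A | about 5–6 mm | about 5.5 N | about 10 N | sealed |
| B | about 2 mm | about 2 N | about 9 N | unsealed |

- **Last checks:** the jar's lid is level at 69.5 mm and sits within 2 mm of the tray centre. The gauge shows upright in its stand. Jar A, the mug, milk pot and sachet appear where they were, and the gripper is open and touching nothing.
- **Weaker readings:** the tab heights came from only a few pixels. One estimate for jar A gave 4.4 mm rather than 5–6 mm, so I relied mainly on the force. A single-height estimate for jar B also came out at 6.6 mm, which I set aside for the direct pixel comparison (about 2 mm) and the force.
- **Decoy gauges:** the large and small gauges, which the job did not need, stood upright at the start and were found lying on the worktop when I lifted the middle one. I saw no contact with them in the wrist force or the pictures, and I don't know why they fell. Both are still on the worktop, but the small one's handle lies close to the front edge.

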